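Level the oak shelf with its screw foot, pressing on the spirit level

TASK

The little oak shelf leans forward: lay the pocket spirit level across the middle of its board, pointing front to back, let go of it, and turn the black knob of the front levelling foot until the bubble sits centred between the two lines. Then press down firmly on the top of the level so that the foot bears on the table, with the bubble still centred, and finish while you keep pressing, so that I can run up the lock nut. Leave the things standing around where they are.

Things in the scene. Friction and masses are not known exactly. Their poses are not given: they have to be found in the camera images.
- level: Pocket spirit level: aluminium bar 150 mm long (x), 24 wide (y), 42 high (z), about 0.25 kg, upright on the table to the robot's right. Origin: centre of its underside. The middle 56 mm of its top is a gap with the yellow-green vial along x (11 mm thick, top 1 mm under the bar's). The flat tops beside it (47 mm long, centred 51 mm from the middle, 42 mm up) are for pressing, on both sides or one.
- bubble (a joint): The pale bubble (16 mm long) in the level's vial, curved with a radius of 0.6 m: its arc from the vial's middle in rad, positive towards the level's +x, 0 = centred; 0.001 is 0.6 mm. It runs to the higher end, 1 rad per rad of slope along the level, settling in about 1.5 s. Black lines 11 mm either side of the middle: it is between them within 3 mm (0.005) of centre.
- board: The oak shelf: board 190 mm deep (x, front to -x), 300 wide (y), 20 thick on two leg panels. Origin: centre of the board's top face, 98 to 100 mm above the table. It cannot shift on the table. It stands on two fixed glides at the back and one screw foot in front on its centre line, and tilts only front to back. At the start the front is low by 0.013 to 0.028 rad.
- knob (a point): Middle of the round fluted black knob on the front screw foot: 38 mm wide, 24 high, axis vertical, 145 mm in front of the board's centre, 137 mm above the table; free all round if the level lies over the board's middle. Turns both ways with slight friction (0.1 N m), stays put, does not rise. Clockwise from above raises the shelf's front: 0.0061 rad of tilt per rad (coarse thread, 8 mm a turn).
- canister: Closed glass canister with bamboo lid, 90 mm wide, 123 mm high, bystander; origin at the centre of its underside.
- sugar_pot: Orange plastic sugar pot with lid, 86 mm wide, 94 mm high, bystander; origin at the centre of its underside.
- straw_stand: Chrome stand with metal drinking straws, foot 72 mm wide, 175 mm high, bystander; origin at the centre of its underside.
Things that resemble listed ones, but are neither listed nor needed, are in the scene too. Several things look just like the level: the one meant starts nearest to the robot's base.

How it is judged:
By the outcome, as a careful person would: the job done as asked, in the order asked, and still so for the second after the job is handed in, while the arm keeps its last pose, push and grip.
It also fails if it takes over 67 s, if anything falls off the work surface, if the arm or the gripper's body presses on something with over 40 N, if the wrist force passes 120 N, or if a joint passes its speed limit or range.

ROBOT

A 7-joint arm with a two-finger parallel gripper is mounted at the origin on the work surface. World frame = base frame: x ahead of the robot, y to its left, z up, the work surface at z = 0. Lengths are in m, angles in rad, forces in N, time in s.
With the tool pointing down it reaches from about 0.4 to 0.875 m from the base axis. Payload 4.4 kg.
Tool frame: the origin (TCP) lies midway between the tips of the shut fingers; the grasp point (between the pads) lies 19 mm behind it; x points along the fingers, y is the direction in which the jaws open and shut, and the axes are right-handed (so a half turn about x gives the same grasp; the last joint's range is limited). The gripper opens to 85 mm and grips with 20 to 120 N. Pads are 22 mm wide; open, the fingers measure 114 mm over their backs; the gripper's body (76 mm by 85 mm) begins 54 mm behind the grasp point. The pads swing forward as they close: fully open they stand 13 mm farther back than shut.
Start: joints at [-1.359, 0.628, 0.038, 1.517, -0.027, 0.996, -0.02], TCP at [0.178, 0.625, 0.231] pointing down, gripper open.
Joint ranges: [-3.06, 3.06], [-0.37, 2.12], [-1.25, 1.32], [0.18, 2.47], [-1.1, 4.24], [0.23, 1.98], [-2.94, 2.94]. Speed limits (rad/s): [2.57, 2.57, 3.14, 3.14, 3.14, 3.14, 3.14].

INTERFACE

Orientations are given as [roll, pitch, yaw] about the fixed x, y, z axes, in that order (R = Rz(yaw) Ry(pitch) Rx(roll)).
In Python, from plant import ctrl gives the robot as it stands. The module is installed in compiled form; this text tells all that it offers.
- The arm moves only by the tool drive_tool, never from a script. Its argument "rows" is text: rows parted by semicolons, each of 5 numbers parted by spaces: the finger opening in cm, from 0 to 8.54, then the shift along the tool's x, y, z in cm, then the turn about the tool's x in degrees. A call has 1 to 20 rows; each row is the pose to reach, as a shift and turn from the pose commanded when the call began, along the tool's axes at that moment; what a row does not reach only later rows make up. A row lasts 1/8 s, in which the tool goes at most 62.5 mm and 10.7 degrees, less where a joint would pass 70% of its speed; a pose out of reach is approached as far as the arm can. A call with a gripper value outside its range is refused whole. The fingers move at their own pace and stop on an object; "squeeze" is the grip in N (left out, the last holds). Time passes only in rows, so rows that repeat a pose let the fingers close. It gives the time, the measured TCP pose, the force and the opening at its end, in the units of the state.
- ctrl.read_state(): the state, without advancing time (a new reading comes with each control period).
- ctrl.get_image(name): name is "scene" or "top" or "wrist"; returns a dict with "pixels" (384x512x3 uint8, red, green, blue), "K" (3x3 intrinsics, pixels), "extrinsics" (4x4, takes a point from world to camera coordinates); the wrist camera has in their place "hand_eye" (4x4, takes a point from camera to tool coordinates, whose origin is the TCP and whose axes are the tool frame's). Camera axes: x right, y up, looking along -z (the intrinsics and any distortion apply to the point x, -y, -z); pixel columns grow to the right and rows downward; lengths in m; the calibration is good to about 2 mm. A picture is of the moment at which its call begins: read the wrist's pose just before it. There is no depth.
- ctrl.job_done(): hands the job in, once; it reports no verdict.
Trained networks look in the newest picture that a camera, given by its name, has taken for a name from the list of things; names that differ only in an ending like _2 or _b are one class to them, and where a whole thing is asked for, a point or a joint stands for the part that bears it (a point fixed in the world has none). Each returns a list of dicts, best first, with "conf" (0 to 1); they miss things now and then, are a little off and sometimes report something else, mostly with a low value. They report only what shows in the picture. A call takes as long as a camera call. They do not tell look-alikes from the thing itself.
- ctrl.outline_of(camera, name): "pixels" (384x512 bool, what is visible of it) and "box" ([left, top, right, bottom] in pixels, round what is visible of it).
The state is a dict: "t": time; "joint_pos": joint angles; "joint_velocities": joint speeds; "joint_torque": joint torques, N m; "position": TCP position; "eef_rot": TCP orientation; "ft_force": force on the tool from outside, world axes, zero at the start; "wrist_torque": the same for the moment, N m; "width": finger opening in m.
Only numpy, scipy, OpenCV 4.12 (cv2) and the standard library are available. Lean on these libraries where they do the work, as an engineer would, in place of code of your own. Each camera call takes 0.05 s, during which the arm holds its last target.

## Working session

There is one attempt and no reset: what is moved stays moved. The work goes in short steps, Python scripts to look and compute and a tool call to move; the robot and the scene stay as the last step left them, time stands still between calls to the robot, and variables do not carry over. Pictures are saved under pics/ and viewed, and the job is handed in when it is done.

Besides the shell and the picture viewer there is one more tool, called as name(argument=value, ...), one argument or row to a line, values as JSON. drive_tool: Moves the arm, as the interface text tells. Its arguments: {"type":"object","properties":{"rows":{"type":"string"},"squeeze":{"type":"number"}},"required":["rows"]}

```bash
mkdir -p pics
cat > h.py <<'E'
import numpy as np, cv2
from plant import ctrl
from scipy.spatial.transform import Rotation as Ro
def grab(n,fn=None):
    s=ctrl.read_state(); im=ctrl.get_image(n)
    if fn: cv2.imwrite('pics/'+fn,cv2.cvtColor(im['pixels'],cv2.COLOR_RGB2BGR))
    return s,im
def T_wc(s,im):
    # world to cam 4x4
    if 'extrinsics' in im: return np.array(im['extrinsics'])
    M=np.eye(4); M[:3,:3]=Ro.from_euler('xyz',s['eef_rot']).as_matrix(); M[:3,3]=s['position']
    return np.linalg.inv(M@np.array(im['hand_eye']))
def proj(P,s,im):
    E=T_wc(s,im); p=(E[:3,:3]@np.atleast_2d(P).T).T+E[:3,3]
    q=np.stack([p[:,0],-p[:,1],-p[:,2]],1)@np.array(im['K']).T
    return q[:,:2]/q[:,2:]
def ray(uv,s,im):
    E=T_wc(s,im); R=E[:3,:3]; c=-R.T@E[:3,3]
    d=np.linalg.inv(im['K'])@np.array([uv[0],uv[1],1.]); d=np.array([d[0],-d[1],-d[2]])
    return c,R.T@d
def onz(uv,z,s,im):
    c,d=ray(uv,s,im); return c+d*(z-c[2])/d[2]
def tri(rays):
    A=np.zeros((3,3));b=np.zeros(3)
    for c,d in rays:
        d=d/np.linalg.norm(d);P=np.eye(3)-np.outer(d,d);A+=P;b+=P@c
    return np.linalg.solve(A,b)
E
python3 - <<'E'
from h import *
s,_=grab('scene','s0.png'); 
for n in('scene','top','wrist'):
    s,im=grab(n,n+'0.png'); print(n,im.keys(),np.round(im['K'],1).tolist())
    for o in('level','board','knob','canister','sugar_pot','straw_stand'):
        for r in ctrl.outline_of(n,o): print(n,o,round(r['conf'],2),r['box'])
print(s)
E
```

```text
scene dict_keys(['pixels', 'K', 'extrinsics']) [[375.1, 0.0, 251.2], [0.0, 375.1, 191.0], [0.0, 0.0, 1.0]]
scene level 0.8 [162.6, 102.9, 202.2, 134.9]
scene level 0.8 [98.2, 111.7, 148.2, 133.3]
scene level 0.78 [108.2, 79.1, 145.0, 97.7]
scene level 0.72 [54.3, 135.6, 85.6, 185.5]
scene knob 0.78 [304.4, 95.3, 314.9, 121.0]
scene canister 0.79 [369.6, 98.8, 415.9, 151.3]
scene sugar_pot 0.61 [420.7, 162.2, 462.5, 200.8]
scene straw_stand 0.96 [138.5, 130.9, 174.7, 202.5]
top dict_keys(['pixels', 'K', 'extrinsics']) [[377.9, 0.0, 260.7], [0.0, 377.9, 193.7], [0.0, 0.0, 1.0]]
top level 0.88 [383.8, 118.0, 404.6, 165.2]
top level 0.87 [314.4, 193.2, 340.6, 226.3]
top level 0.69 [360.1, 177.7, 405.5, 209.9]
top level 0.59 [382.7, 246.3, 431.4, 263.2]
top board 0.79 [160.5, 127.0, 259.1, 206.3]
top board 0.2 [132.4, 203.2, 168.3, 230.1]
top knob 0.57 [212.1, 195.5, 225.4, 211.5]
top canister 0.89 [129.1, 203.0, 170.0, 230.9]
top sugar_pot 0.92 [108.0, 157.4, 134.2, 179.7]
top straw_stand 0.96 [304.5, 108.5, 327.1, 140.8]
wrist dict_keys(['pixels', 'K', 'hand_eye']) [[299.1, 0.0, 253.0], [0.0, 299.1, 196.7], [0.0, 0.0, 1.0]]
wrist canister 0.73 [75.0, 370.5, 101.4, 381.6]
{'t': 0.75, 'joint_pos': array([-1.35880522,  0.62834522,  0.03847814,  1.51742896, -0.02699715,
        0.99629697, -0.02004155]), 'joint_velocities': array([-1.60309548e-03, -6.15460181e-05, -5.83041060e-04, -2.64094345e-05,
       -9.11756912e-04,  2.65630946e-04, -1.39805654e-04]), 'joint_torque': array([ 4.55112404e-04, -5.63178599e+01,  1.22592028e+00, -1.93766963e+01,
        1.10682560e-02,  1.74329398e-03, -2.41249734e-05]), 'position': array([0.17821471, 0.62509584, 0.23133926]), 'eef_rot': array([2.48624491, 1.57073373, 2.20840583]), 'ft_force': array([ 0.0405403 ,  0.16573434, -0.48295494]), 'wrist_torque': array([-0.01325619,  0.0018905 , -0.00801075]), 'width': 0.08530480302769344}
```

View pics.

View pics/scene0.png

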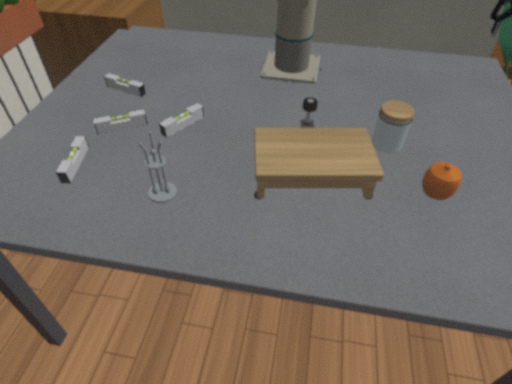

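View pics/top0.png

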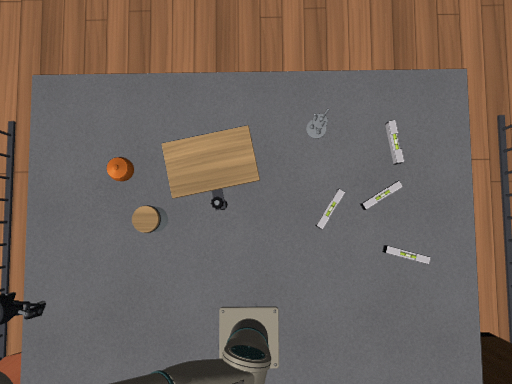

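View pics/wrist0.png

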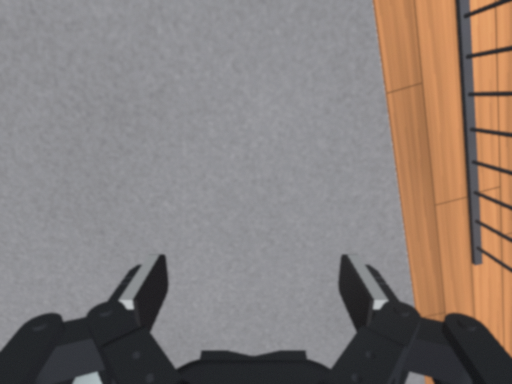

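Run:
```python
from h import *
s,im=grab('top'); np.savez('top0.npz',K=im['K'],E=im['extrinsics'],p=im['pixels'])
for nm,uv,z in [('a',(394,142),.042),('b',(328,210),.042),('c',(383,194),.042),('d',(407,255),.042),('boardc',(211,165),.1),('knob',(218.5,203),.145),('can',(150,217),.123),('sug',(121,168),.094),('str',(316,125),.1)]:
    p=onz(uv,z,s,im); print(nm,np.round(p,3),round(np.hypot(*p[:2]),3))
print(-im['extrinsics'][:3,:3].T@im['extrinsics'][:3,3])
m=ctrl.outline_of('top','level')
for r in m:
    ys,xs=np.nonzero(r['pixels']); P=np.array([onz(q,.03,s,im) for q in zip(xs,ys)]); (c,sz,a)=cv2.minAreaRect(P[:,:2].astype(np.float32)); print(c,sz,a,cv2.boxPoints((c,sz,a)).round(3).tolist(), np.linalg.norm(c))
for n in('scene','top'):
    s,im=grab(n); big=cv2.resize(im['pixels'],None,fx=3,fy=3,interpolation=cv2.INTER_CUBIC)[...,::-1]
    cr=big[60*3:210*3,40*3:250*3] if n=='scene' else big[100*3:280*3,290*3:440*3]
    cv2.imwrite(f'pics/{n}_crop.png',cr)
```

```text
a [ 0.67  -0.512  0.042] 0.843
b [ 0.435 -0.277  0.042] 0.516
c [ 0.489 -0.468  0.042] 0.676
d [ 0.28  -0.542  0.042] 0.61
boardc [0.587 0.118 0.1  ] 0.599
knob [0.457 0.088 0.145] 0.466
can [0.415 0.314 0.123] 0.52
sug [0.581 0.423 0.094] 0.719
str [ 0.718 -0.234  0.1  ] 0.756
[ 0.3951066  -0.06613899  1.34840438]
(0.6754978895187378, -0.5144240856170654) (0.15285469591617584, 0.04111844301223755) 9.473539352416992 [[0.597000002861023, -0.5070000290870667], [0.6029999852180481, -0.546999990940094], [0.7540000081062317, -0.5220000147819519], [0.746999979019165, -0.4819999933242798]] 0.8490756966297073
(0.4416774809360504, -0.28541797399520874) (0.030323926359415054, 0.15416744351387024) 56.795860290527344 [[0.36899998784065247, -0.25600001215934753], [0.49799999594688416, -0.3400000035762787], [0.5139999985694885, -0.3149999976158142], [0.38499999046325684, -0.23100000619888306]] 0.5258730046746504
(0.28147441148757935, -0.5446233749389648) (0.15941539406776428, 0.028642121702432632) 74.48571014404297 [[0.2460000067949295, -0.6179999709129333], [0.27399998903274536, -0.625], [0.31700000166893005, -0.47200000286102295], [0.289000004529953, -0.46399998664855957]] 0.6130599194631692
(0.4874098598957062, -0.46373695135116577) (0.02662612311542034, 0.15377865731716156) 30.92064666748047 [[0.4359999895095825, -0.4050000011920929], [0.5149999856948853, -0.5370000004768372], [0.5379999876022339, -0.5230000019073486], [0.45899999141693115, -0.39100000262260437]] 0.6727706381613465
```

View pics/top_crop.png

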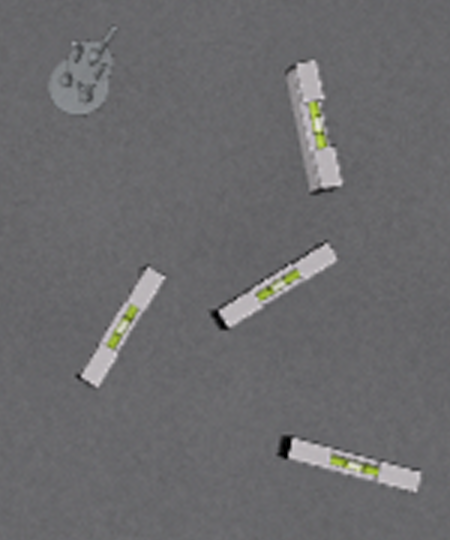

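```bash
cat > look.py <<'E'
from h import *
import sys
# cross-view: project level b & board from top into scene
s,im=grab('scene'); st,it=grab('top')
m=ctrl.outline_of('scene','level')
for r in m:
    ys,xs=np.nonzero(r['pixels']); P=np.array([onz(q,.025,s,im) for q in zip(xs,ys)]); c,sz,a=cv2.minAreaRect(P[:,:2].astype(np.float32)); print(np.round(c,3),np.round(sz,3),round(a,1),round(np.linalg.norm(c),3))
r=ctrl.outline_of('top','board')
r=r[0]; ys,xs=np.nonzero(r['pixels']); P=np.array([onz(q,.098,st,it) for q in zip(xs,ys)])
c,sz,a=cv2.minAreaRect(P[:,:2].astype(np.float32)); print('board',c,sz,a)
print(-im['extrinsics'][:3,:3].T@im['extrinsics'][:3,3])
E
python3 look.py
```

```text
[ 0.673 -0.52 ] [0.192 0.054] 10.8 0.85
[ 0.438 -0.286] [0.069 0.178] 58.5 0.523
[ 0.281 -0.55 ] [0.209 0.08 ] 72.5 0.618
board (0.5697276592254639, 0.11659412086009979) (0.2581961154937744, 0.30116820335388184) 11.837128639221191
[1.34813117 0.0996325  0.69481084]
```

Run:
```python
from h import *
s=ctrl.read_state(); R=Ro.from_euler('xyz',s['eef_rot']).as_matrix(); print(R.round(3)); print(s['t'])
im=ctrl.get_image('wrist'); print(np.array(im['hand_eye']).round(4))
```

```text
[[-0.     0.274  0.962]
 [ 0.     0.962 -0.274]
 [-1.    -0.    -0.   ]]
1.5
[[-1.300e-03  3.168e-01 -9.485e-01 -1.426e-01]
 [ 1.000e+00  5.000e-04 -1.300e-03  1.000e-04]
 [ 1.000e-04 -9.485e-01 -3.168e-01 -8.140e-02]
 [ 0.000e+00  0.000e+00  0.000e+00  1.000e+00]]
```

drive_tool(
  rows="8.5 0 -13 29 5;8.5 0 -13 29 5;8.5 0 -13 29 5;8.5 0 -13 29 5;8.5 0 -13 29 5;8.5 0 -35 49 10;8.5 0 -35 49 10;8.5 0 -35 49 10;8.5 0 -35 49 10;8.5 0 -35 49 10;8.5 0 -60 56 17;8.5 0 -60 56 17;8.5 0 -60 56 17;8.5 0 -60 56 17;8.5 0 -80 49.5 17;8.5 0 -80 49.5 17;8.5 0 -80 49.5 17;8.5 0 -80 49.5 17;8.5 0 -80 49.5 17;8.5 0 -80 49.5 17",
)

```text
t: 4.05
position: [0.4356, -0.2791, 0.2314]
eef_rot: [1.392, 1.57, 0.818]
ft_force: [0.3, 0.8, -0.3]
width: 0.0849
```

```bash
cat > w.py <<'E'
from h import *
import sys
s,im=grab('wrist',sys.argv[1]); R=Ro.from_euler('xyz',s['eef_rot']).as_matrix()
print(s['t'],s['position'].round(4),'psi',np.degrees(np.arctan2(R[1,1],R[0,1])).round(2),s['joint_pos'].round(2),s['ft_force'].round(1),s['width'])
for o in sys.argv[2:]:
    for r in ctrl.outline_of('wrist',o):
        print(o,round(r['conf'],2),r['box'])
        ys,xs=np.nonzero(r['pixels']); zz={'level':.042,'board':.098,'knob':.149}.get(o,.1)
        P=np.array([onz(q,zz,s,im) for q in zip(xs,ys)]); c,sz,a=cv2.minAreaRect(P[:,:2].astype(np.float32)); print(np.round(c,4),np.round(sz,4),round(a,2))
E
python3 w.py w1.png level
```

```text
4.05 [ 0.4356 -0.2791  0.2314] psi 57.14 [ 0.41  0.44  0.15  1.89 -0.09  0.82  1.61] [ 0.3  0.8 -0.3] 0.08485679261176143
level 0.98 [156.6, 219.3, 189.6, 268.9]
[ 0.456  -0.4143] [0.0254 0.0698] 31.98
level 0.91 [0.0, 151.0, 69.5, 190.1]
[ 0.2967 -0.4908] [0.0898 0.0242] 74.48
level 0.59 [166.0, 336.7, 200.7, 368.5]
[ 0.5973 -0.5067] [0.0452 0.0442] 1.55
level 0.56 [237.1, 106.9, 263.4, 236.5]
[ 0.4393 -0.2856] [0.0244 0.1497] 57.56
```

View pics/w1.png

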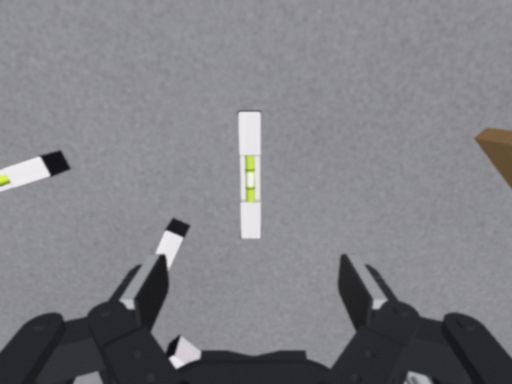

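drive_tool(
  rows="8.5 6 -0.35 0.65 0;8.5 12 -0.35 0.65 0;8.5 18 -0.35 0.65 0;8.5 21 -0.35 0.65 0;8.5 22.7 -0.35 0.65 0;8.5 22.7 -0.35 0.65 0;2 22.7 -0.35 0.65 0;2 22.7 -0.35 0.65 0;2 22.7 -0.35 0.65 0;2 22.7 -0.35 0.65 0;2 22.7 -0.35 0.65 0;2 22.7 -0.35 0.65 0",
  squeeze=40,
)

```text
t: 5.65
position: [0.439, -0.2867, 0.0052]
eef_rot: [0.19, 1.569, -0.385]
ft_force: [-0.8, 0.9, 6.6]
width: 0.0233
```

```bash
python3 w.py w2.png
```

```text
5.65 [ 0.439  -0.2867  0.0052] psi 57.08 [ 0.48  0.82  0.07  2.02 -0.16  0.31  1.67] [-0.8  0.9  6.6] 0.023303840724730497
```

View pics/w2.png

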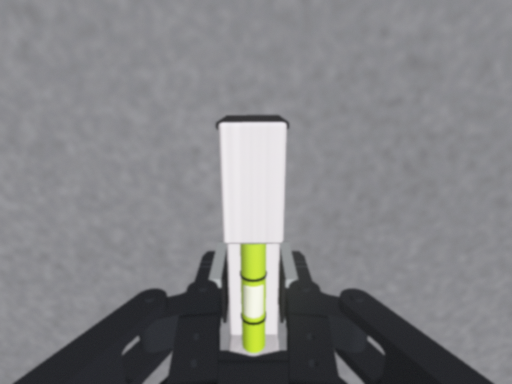

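Run:
```python
from h import *
d=np.load('top0.npz'); im={'K':d['K'],'extrinsics':d['E'],'pixels':d['p']}
hsv=cv2.cvtColor(d['p'],cv2.COLOR_RGB2HSV)
m=((hsv[...,0]>8)&(hsv[...,0]<28)&(hsv[...,1]>70)&(hsv[...,2]>110)).astype(np.uint8); 
w=np.zeros_like(m); w[115:215,155:265]=1; m*=w
m=cv2.morphologyEx(m,cv2.MORPH_OPEN,np.ones((5,5)))
ys,xs=np.nonzero(m); P=np.array([onz(q,.099,None,im) for q in zip(xs,ys)])
c,sz,a=cv2.minAreaRect(P[:,:2].astype(np.float32)); print(c,sz,a,P.mean(0), len(P))
box=cv2.boxPoints((c,sz,a)); 
# area pixel check
big=cv2.resize(d['p'][110:225,150:270],None,fx=5,fy=5,interpolation=cv2.INTER_CUBIC)[...,::-1].copy()
for q in proj(np.c_[box,[.099]*4],None,im): cv2.circle(big,(int((q[0]-150+.5)*5),int((q[1]-110+.5)*5)),4,(0,0,255),1)
cv2.imwrite('pics/brd.png',big)
s,im=grab('scene','s1.png'); 
big=cv2.resize(im['pixels'][80:210,240:400],None,fx=5,fy=5,interpolation=cv2.INTER_CUBIC)[...,::-1].copy()
for q in proj(np.c_[box,[.099]*4],None,im): cv2.circle(big,(int((q[0]-240+.5)*5),int((q[1]-80+.5)*5)),4,(0,0,255),1)
cv2.imwrite('pics/brds.png',big)
```

```text
(0.6004732251167297, 0.12214609980583191) (0.18946954607963562, 0.29860323667526245) 11.30864143371582 [0.60005405 0.12210882 0.099     ] 4982
```

View pics/brd.png

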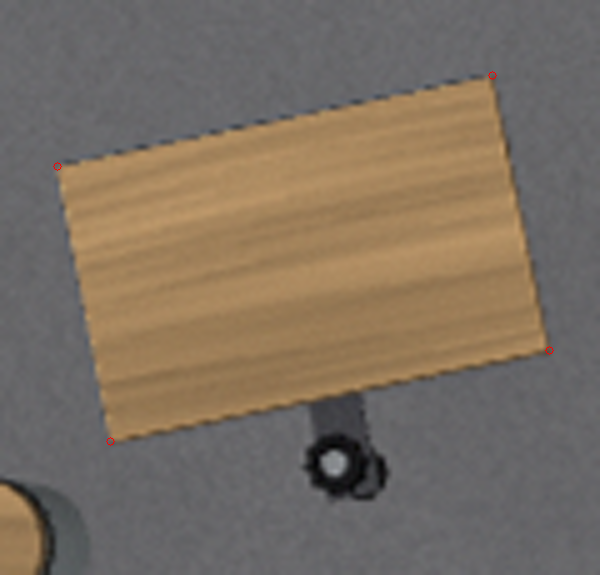

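View pics/brds.png

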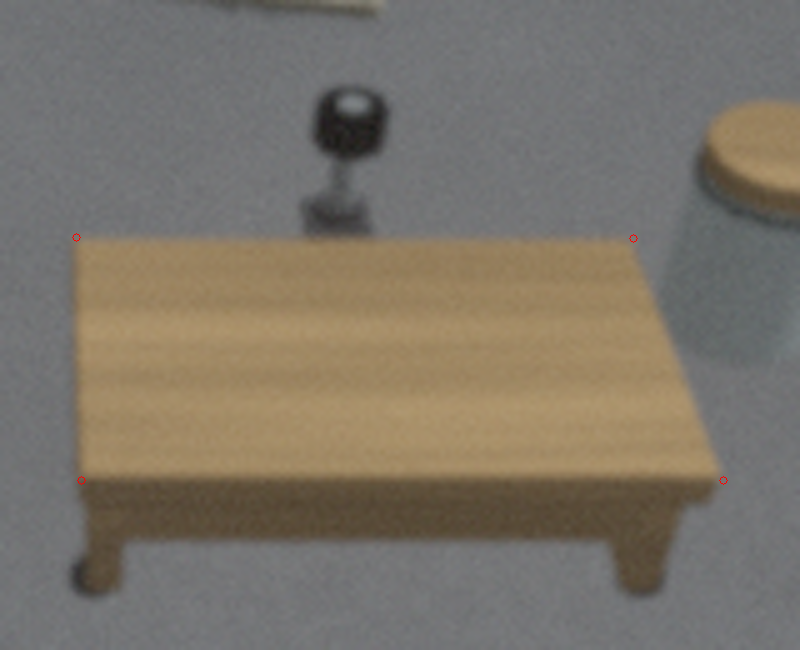

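drive_tool(
  rows="2 -6 0 0 0;2 -12 0 0 0;2 -18 2 0 0;2 -20 8 -2 0;2 -20 14 -3 -8;2 -20 20 -4 -16;2 -20 26 -5 -24;2 -20 32 -6.5 -33;2 -20 38 -8 -42;2 -20 43 -8.7 -44.2;2 -20 43.06 -8.7 -44.2;2 -16 43.06 -8.7 -44.2;2 -13 43.06 -8.7 -44.2;2 -13 43.06 -8.7 -44.2;2 -13 43.06 -8.7 -44.2",
)

```text
t: 7.62
position: [0.5999, 0.1217, 0.1353]
eef_rot: [-0.247, 1.57, -0.051]
ft_force: [0.5, 0.1, -1.6]
width: 0.0236
```

```bash
python3 w.py w3.png; python3 -c "
from h import *
s,im=grab('scene','s2.png'); 
big=cv2.resize(im['pixels'][40:210,240:400],None,fx=4,fy=4,interpolation=cv2.INTER_CUBIC)[...,::-1];cv2.imwrite('pics/s2b.png',big[:600])"
```

```text
7.625 [0.5999 0.1217 0.1353] psi 101.23 [-0.22  0.69 -0.05  1.72  0.05  0.74  1.48] [ 0.5  0.1 -1.6] 0.02355679936281752
```

View pics/w3.png

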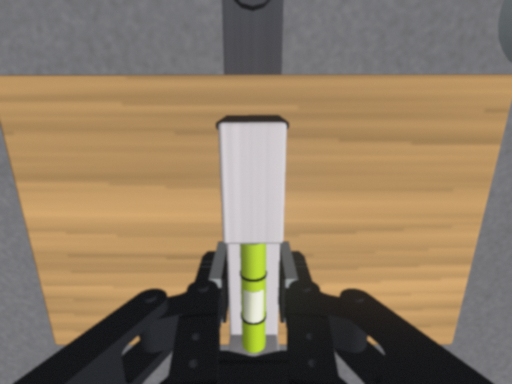

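View pics/s2b.png

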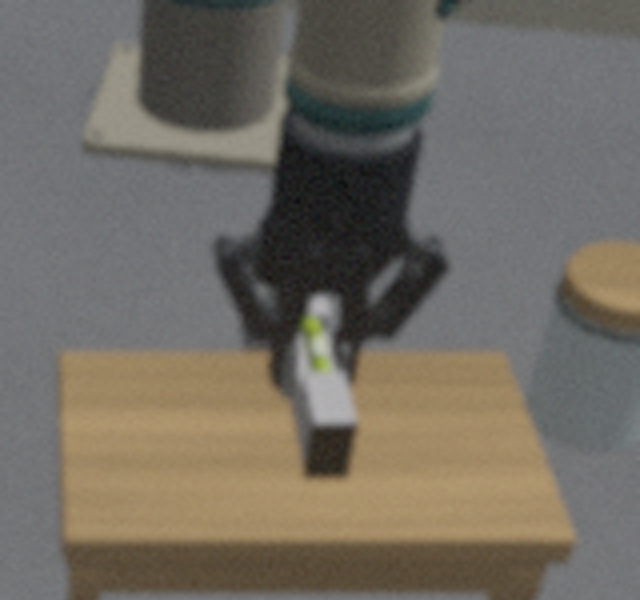

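drive_tool(
  rows="2 1.4 0 0 0;2 2.2 0 0 0;2 2.6 0 0 0;2 2.8 0 0 0;2 2.8 0 0 0",
)

```text
t: 8.35
position: [0.5994, 0.1223, 0.1062]
eef_rot: [2.931, 1.571, 3.128]
ft_force: [0.1, -0.3, -2.2]
width: 0.0235
```

drive_tool(
  rows="2 0.1 0 0 0;2 0.2 0 0 0;2 0.2 0 0 0",
)

```text
t: 8.72
position: [0.5996, 0.1223, 0.1049]
eef_rot: [0.079, 1.57, 0.276]
ft_force: [-1.8, -0.6, 2.4]
width: 0.0233
```

drive_tool(
  rows="3.2 0 0 0 0;4.5 0 0 0 0;6 0 0 0 0;6 0 0 0 0;6 -2 0 0 0;6 -6 0 0 0;6 -11 0 0 0;6 -11 0 0 0",
)

```text
t: 9.72
position: [0.6022, 0.123, 0.2186]
eef_rot: [0.043, 1.562, 0.24]
ft_force: [-0.3, 0.2, -0.6]
width: 0.0601
```

```bash
python3 w.py w4.png level knob
```

```text
9.725 [0.6022 0.123  0.2186] psi 101.27 [-0.21  0.59 -0.05  1.64  0.04  0.91  1.49] [-0.3  0.2 -0.6] 0.06008801179096034
level 0.77 [234.7, 98.6, 270.7, 289.0]
[0.6371 0.1297] [0.2202 0.0366] 11.43
knob 0.95 [221.5, 0.8, 279.0, 29.4]
[0.4759 0.0969] [0.0151 0.033 ] 11.29
```

View pics/w4.png

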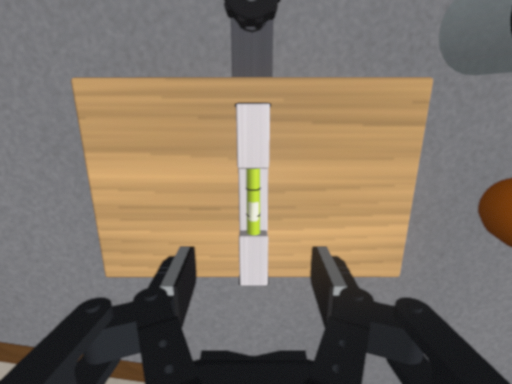

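```bash
cat > bub.py <<'E'
from h import *
import sys
s,im=grab('wrist',sys.argv[1]); 
big=im['pixels']
a=np.radians(11.3); u=np.array([np.cos(a),np.sin(a),0]); v=np.array([-np.sin(a),np.cos(a),0])
c0=np.array([.600,.1225,.139])
t=np.arange(-.085,.0851,.0005)
acc=[]
for w in np.arange(-.002,.0021,.001):
    q=proj(c0+t[:,None]*u+w*v,s,im).astype(np.float32)
    acc.append(cv2.remap(im['pixels'],q[None,:,0],q[None,:,1],cv2.INTER_LINEAR)[0].astype(float))
A=np.mean(acc,0); B=A[:,2]; G=A[:,1]
print(s['t'],s['ft_force'].round(1),s['position'].round(4))
print(' '.join(f'{1000*x:.0f}:{g:.0f}/{b:.0f}' for x,g,b in zip(t[80:260:3],G[80:260:3],B[80:260:3])))
# rectified view
W=np.arange(-.02,.0201,.00025); TT=np.arange(-.09,.09,.00025)
pts=(c0+TT[:,None,None]*u+W[None,:,None]*v).reshape(-1,3)
q=proj(pts,s,im).astype(np.float32).reshape(len(TT),len(W),2)
r=cv2.remap(im['pixels'],q[...,0],q[...,1],cv2.INTER_CUBIC)[...,::-1]
cv2.imwrite('pics/r_'+sys.argv[1],cv2.rotate(r,cv2.ROTATE_90_COUNTERCLOCKWISE))
E
python3 bub.py w5.png
```

```text
9.875 [ 0.   0.2 -0.4] [0.5987 0.1221 0.2136]
-45:208/210 -43:208/211 -42:207/210 -40:208/210 -39:207/210 -37:207/210 -36:207/210 -34:207/210 -33:207/210 -31:206/209 -30:207/209 -28:197/197 -27:170/128 -25:191/67 -24:200/61 -22:200/60 -21:200/60 -19:200/61 -18:200/60 -16:200/60 -15:199/59 -13:199/60 -12:194/58 -10:149/51 -9:156/51 -7:195/58 -6:198/58 -4:199/58 -3:198/58 -1:198/58 0:199/70 2:205/150 3:211/190 5:213/196 6:215/197 8:216/198 9:217/199 11:217/199 12:215/197 14:218/200 15:220/202 17:215/181 18:202/109 20:197/59 21:197/56 23:197/55 24:197/56 26:197/56 27:195/57 29:182/86 30:177/161 32:198/200 33:204/208 35:205/208 36:205/208 38:204/208 39:205/208 41:205/209 42:205/209 44:205/208
```

View pics/r_w5.png

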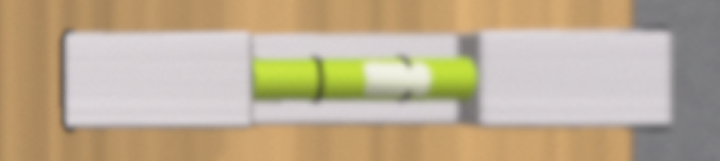

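drive_tool(
  rows="6 -1 0 -4 -10;6 -1 0 -9 -20;6 -1 0 -13 -30;6 -1 0 -14.4 -40;6 -1 0 -14.4 -50;6 -1 0 -14.4 -56;6 -1 0 -14.4 -56",
)

```text
t: 10.8
position: [0.4574, 0.0938, 0.2233]
eef_rot: [1.996, 1.568, -3.114]
ft_force: [0.1, -0.2, 0.3]
width: 0.0602
```

```bash
python3 bub.py w6.png; python3 w.py w7.png knob; python3 -c "
from h import *
d=np.load('top0.npz'); im={'K':d['K'],'extrinsics':d['E']}
print(onz((216.1,202.1),.149,None,im))"
```

```text
10.8 [ 0.1 -0.2  0.3] [0.4574 0.0938 0.2233]
-45:229/232 -43:235/238 -42:237/239 -40:237/240 -39:237/240 -37:237/240 -36:237/239 -34:237/239 -33:237/239 -31:237/239 -30:237/239 -28:235/236 -27:228/200 -25:226/108 -24:230/62 -22:229/58 -21:230/58 -19:229/58 -18:229/57 -16:229/57 -15:229/58 -13:229/57 -12:223/55 -10:189/46 -9:170/42 -7:215/53 -6:228/56 -4:228/57 -3:228/57 -1:227/56 0:227/57 2:227/64 3:226/118 5:230/193 6:235/219 8:237/223 9:237/224 11:237/223 12:233/219 14:221/202 15:169/153 17:103/94 18:61/57 20:39/38 21:32/33 23:30/33 24:31/33 26:31/33 27:32/34 29:31/35 30:33/36 32:36/39 33:37/40 35:39/41 36:39/43 38:41/45 39:41/45 41:34/38 42:31/34 44:30/33
10.85 [0.4576 0.0939 0.2234] psi 157.16 [-0.02  0.4  -0.33  2.01  0.18  0.76  2.28] [-0.1 -0.7  0.5] 0.05979163414004683
knob 0.58 [222.7, 150.9, 273.7, 232.7]
[0.4558 0.0819] [0.0639 0.0377] 65.4
[0.46022273 0.09465498 0.149     ]
```

View pics/w7.png

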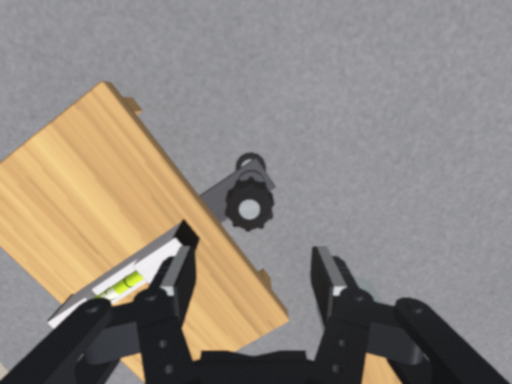

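Run:
```python
from h import *
s=ctrl.read_state(); im=ctrl.get_image('wrist'); print(s['t'],s['position'])
p=onz((249.7,207.5),.149,s,im); print(p)
d=p-s['position']; R=Ro.from_euler('xyz',s['eef_rot']).as_matrix(); print((R.T@d).round(4))
hs=cv2.cvtColor(im['pixels'],cv2.COLOR_RGB2GRAY); m=(hs<60).astype(np.uint8); n,l,st,c=cv2.connectedComponentsWithStats(m)
for i in range(1,n):
    if st[i,4]>200: print(st[i],c[i])
```

```text
10.95 [0.4578257  0.09401577 0.22373214]
[0.46023376 0.09341943 0.149     ]
[ 0.0747 -0.0025  0.0004]
[ 226  177   47   53 1419] [248.8794926  201.48696265]
[    0   221   509   163 27819] [255.54602969 340.65739243]
```

drive_tool(
  rows="6 4 -0.25 0.05 0;6 8 -0.25 0.05 0;6 10.2 -0.25 0.05 0;6 10.2 -0.25 0.05 0;3 10.2 -0.25 0.05 0;3 10.2 -0.25 0.05 0;3 10.2 -0.25 0.05 0;3 10.2 -0.25 0.05 0",
  squeeze=40,
)

```text
t: 12.0
position: [0.4609, 0.0941, 0.1234]
eef_rot: [-0.745, 1.569, 0.429]
ft_force: [-2.7, 1.2, 6.6]
width: 0.0367
```

```bash
python3 bub.py w8.png
```

```text
12.0 [-2.7  1.2  6.6] [0.4609 0.0941 0.1234]
-45:49/53 -43:46/51 -42:53/57 -40:55/60 -39:56/60 -37:55/60 -36:55/60 -34:55/60 -33:56/60 -31:55/60 -30:55/60 -28:55/60 -27:55/60 -25:56/60 -24:55/60 -22:55/60 -21:55/60 -19:55/60 -18:56/60 -16:55/60 -15:49/53 -13:37/41 -12:26/28 -10:14/15 -9:3/4 -7:0/0 -6:0/0 -4:0/0 -3:0/0 -1:0/0 0:0/0 2:0/0 3:0/0 5:0/0 6:0/0 8:0/0 9:0/0 11:0/0 12:0/0 14:0/0 15:0/0 17:0/0 18:0/0 20:0/0 21:0/0 23:0/0 24:0/0 26:0/0 27:0/0 29:0/0 30:0/0 32:0/0 33:0/0 35:0/0 36:0/0 38:0/0 39:0/0 41:0/0 42:0/0 44:0/0
```

View pics/w8.png

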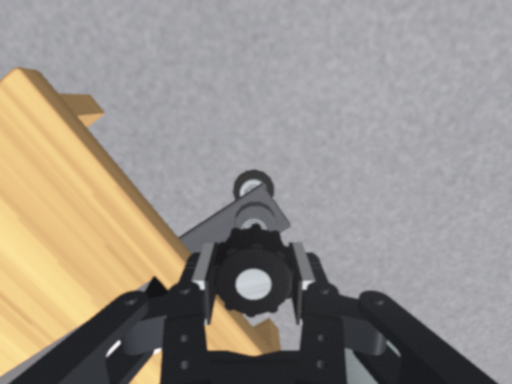

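drive_tool(
  rows="3 0 0 0 10;3 0 0 0 20;3 0 0 0 30;3 0 0 0 40;3 0 0 0 50;3 0 0 0 60;3 0 0 0 70;3 0 0 0 80;3 0 0 0 90;3 0 0 0 100;3 0 0 0 110;3 0 0 0 120;3 0 0 0 130;3 0 0 0 140;3 0 0 0 150;3 0 0 0 160;3 0 0 0 168;3 0 0 0 170;3 0 0 0 170",
)

```text
t: 14.42
position: [0.4606, 0.093, 0.1234]
eef_rot: [2.593, 1.57, 0.8]
ft_force: [-3.7, -1.3, 9.0]
width: 0.0366
```

```bash
python3 w.py w9.png
```

```text
14.425 [0.4606 0.093  0.1234] psi -12.77 [-0.65  0.63  0.58  2.12 -0.64  0.57  0.18] [-3.7 -1.3  9. ] 0.03663408933149055
```

View pics/w9.png

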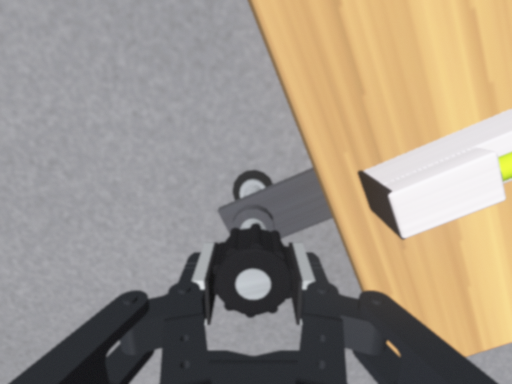

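drive_tool(
  rows="4.5 0 0 0 0;6 0 0 0 0;6 -1 0 0 0;6 -5 0 0 0;6 -10.5 0 0 0;8.5 -10.5 5 -2 -8;8.5 -10.5 10 -4 -16;8.5 -10.5 12.85 -5.9 -24;8.5 -10.5 12.85 -5.9 -24;8.5 -10.5 12.85 -5.9 -24",
)

```text
t: 15.72
position: [0.598, 0.1222, 0.2273]
eef_rot: [-1.293, 1.569, -2.668]
ft_force: [0.7, -0.4, 0.4]
width: 0.085
```

```bash
sed -i 's/^print(.*join.*$/i=np.where((t>-.026)\&(t<.027))[0]; b=i[(B[i]>125)]; dk=[k for k in i if G[k]<0.93*np.median(G[i])]; print("bub mm",1e3*t[b[0]],1e3*t[b[-1]],"mid",500*(t[b[0]]+t[b[-1]]),"dark",(1e3*t[dk]).round(1))/' bub.py; python3 bub.py w10.png;sleep 0; python3 w.py w11.png
```

```text
15.725 [ 0.7 -0.4  0.4] [0.598  0.1222 0.2273]
bub mm -25.999999999999954 11.00000000000008 mid -7.499999999999937 dark [-26.  -25.5 -25.  -24.5 -24.  -23.5  -9.   -8.5  -8.   -7.5  -7.   -6.5
  13.   13.5  14.   14.5  15.   15.5  16. ]
15.775 [0.5978 0.1222 0.2274] psi 11.18 [-0.61  0.64  0.6   1.65 -0.42  0.98  0.33] [ 0.3  0.5 -0.1] 0.08534647374954303
```

View pics/w10.png

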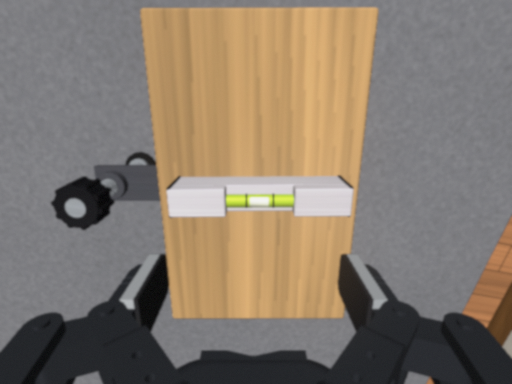

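View pics/r_w10.png

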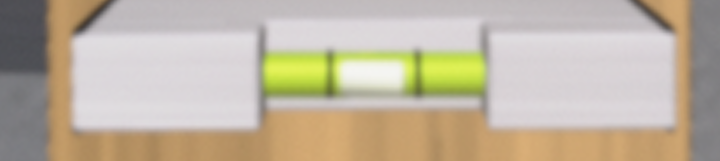

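drive_tool(
  rows="8.5 5 0.5 0 0;8.5 8 0.5 0 0;8.5 9 0.5 0 0;8.5 9.3 0.5 0 0;8.5 9.3 0.5 0 0",
)

```text
t: 16.45
position: [0.6046, 0.1238, 0.1355]
eef_rot: [1.559, 1.569, 0.185]
ft_force: [-0.9, -0.4, 0.5]
width: 0.0852
```

```bash
python3 bub.py w12.png
```

```text
16.45 [-0.9 -0.4  0.5] [0.6046 0.1238 0.1355]
bub mm -25.999999999999954 10.500000000000078 mid -7.749999999999938 dark [-26.  -25.5 -25.  -24.5 -24.   -9.   -8.5  -8.   -7.5  -7.   13.5  14.
  14.5  15.   15.5]
```

View pics/w12.png

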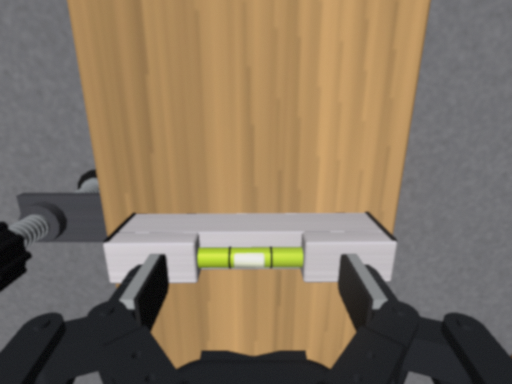

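Run:
```python
from h import *
s=ctrl.read_state(); im=ctrl.get_image('wrist')
R=Ro.from_euler('xyz',s['eef_rot']).as_matrix(); P=s['position']
for uv in [(250,234),(250,282),(107,258),(393,258),(152,282),(350,282)]:
    print(uv,(R.T@(onz(uv,.142,s,im)-P)).round(4))
for l in [(-.013,.0425,0),(-.013,-.0425,0),(-.013,-.0425,-.011),(-.013,-.0425,.011)]: print(l,proj(P+R@np.array(l),s,im))
c=cv2.resize(im['pixels'][200:320,90:410],None,fx=2.5,fy=2.5,interpolation=cv2.INTER_CUBIC)[...,::-1]; cv2.imwrite('pics/c12.png',c)
```

```text
(250, 234) [-0.0064 -0.0013 -0.0165]
(250, 282) [-0.0064 -0.0014  0.0115]
(107, 258) [-0.0065 -0.0749 -0.003 ]
(393, 258) [-0.0062  0.0724 -0.0028]
(152, 282) [-0.0065 -0.0533  0.0114]
(350, 282) [-0.0063  0.0517  0.0116]
(-0.013, 0.0425, 0) [[338.1482106  269.88199568]]
(-0.013, -0.0425, 0) [[167.14719719 269.98416446]]
(-0.013, -0.0425, -0.011) [[165.09498853 250.22933612]]
(-0.013, -0.0425, 0.011) [[169.10577618 288.83770145]]
```

View pics/c12.png

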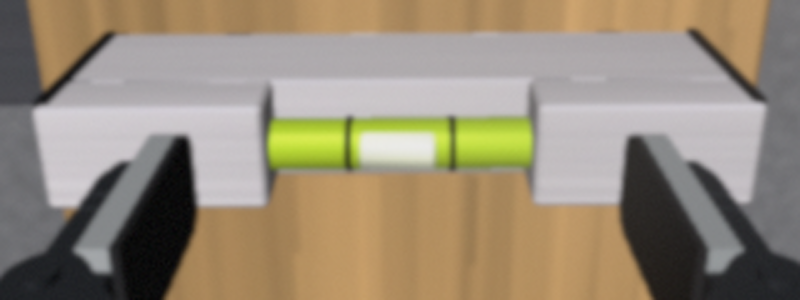

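drive_tool(
  rows="8.5 0 -0.1 -0.25 0;8.5 0.3 -0.1 -0.25 0;8.5 0.6 -0.1 -0.25 0;8.5 0.6 -0.1 -0.25 0",
)

```text
t: 17.05
position: [0.6025, 0.1263, 0.1292]
eef_rot: [2.918, 1.57, 1.544]
ft_force: [-1.4, 0.1, 7.4]
width: 0.0848
```

Contact at about the predicted height. Pressing gradually.

drive_tool(
  rows="8.5 0.1 0 0 0;8.5 0.2 0 0 0;8.5 0.2 0 0 0;8.5 0.2 0 0 0",
)

```text
t: 17.55
position: [0.6025, 0.1263, 0.1291]
eef_rot: [2.745, 1.569, 1.371]
ft_force: [-5.3, 0.9, 20.6]
width: 0.0853
```

```bash
sed -i 's/c0=np.array.*/c0=np.array([.6035,.1235,.139])/' bub.py; python3 bub.py w13.png
```

```text
17.55 [-5.3  0.9 20.6] [0.6025 0.1263 0.1291]
bub mm -8.999999999999938 7.0000000000000755 mid -0.9999999999999315 dark [-12.5 -12.  -11.5 -11.  -10.5   9.5  10.   10.5  11.   11.5  12. ]
```

View pics/w13.png

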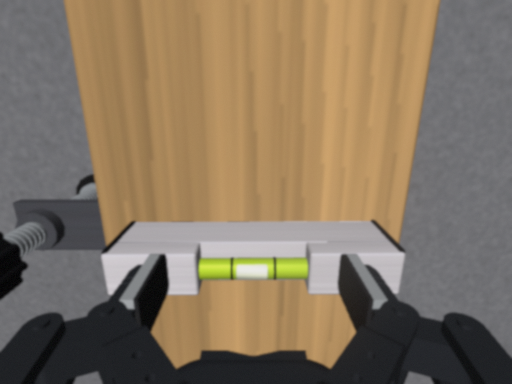

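drive_tool(
  rows="8.5 0.1 0 0 0;8.5 0.15 0 0 0;8.5 0.15 0 0 0;8.5 0.15 0 0 0;8.5 0.15 0 0 0;8.5 0.15 0 0 0;8.5 0.15 0 0 0;8.5 0.15 0 0 0;8.5 0.15 0 0 0;8.5 0.15 0 0 0;8.5 0.15 0 0 0;8.5 0.15 0 0 0;8.5 0.15 0 0 0;8.5 0.15 0 0 0;8.5 0.15 0 0 0;8.5 0.15 0 0 0",
)

```text
t: 19.6
position: [0.6025, 0.1264, 0.129]
eef_rot: [2.749, 1.568, 1.376]
ft_force: [-8.0, 0.8, 30.2]
width: 0.0848
```

```bash
python3 bub.py w14.png; python3 w.py w15.png; python3 -c "
from h import *
grab('top','t9.png');grab('scene','s9.png')"
```

```text
19.6 [-8.   0.8 30.2] [0.6025 0.1264 0.129 ]
bub mm -8.999999999999938 7.0000000000000755 mid -0.9999999999999315 dark [-12.5 -12.  -11.5 -11.  -10.5   9.5  10.   10.5  11.   11.5  12. ]
19.65 [0.6025 0.1263 0.129 ] psi 11.28 [-0.56  0.76  0.52  1.72 -0.51  0.79  0.4 ] [-7.9  0.5 30.3] 0.08531877809114051
```

View pics/r_w14.png

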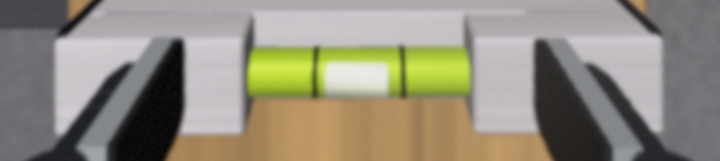

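View pics/s9.png

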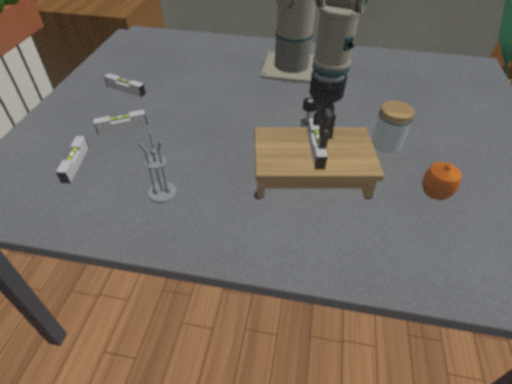

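```bash
python3 -c "
from h import *
print(ctrl.job_done()); s=ctrl.read_state(); print(s['t'],s['ft_force'])"
```

```text
the job is handed in; nothing more can be done
None
the job is handed in; nothing more can be done
```

The shelf is level, and I handed the job in at about 20 s with the arm still pressing down on the spirit level.

- **Placing:** I took the level nearest the base, about 0.52 m away. I laid it front to back within about 3 mm of the board's middle and let go.
- **Turning:** The bubble first sat about 11 mm towards the back. I turned the knob 170° clockwise in one grip, then released it.
- **Pressing:** Both fingertips press on the level's flat tops with a steady 30 N. That push also carries about 8 N sideways. I left it, since nothing shifted in 2 s of holding.
- **Last checks:** The bubble stayed about 0.6 mm in front of centre, inside the lines, at both 20 N and 30 N. In the last scene picture the other things stand where they were.

My early bubble reading was too low (about 9 mm) because it had not settled, so I used the later one. The network's own boxes for the knob and the placed level were off, so I used points read from the pictures instead.

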